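# Close a turned doll and count it on the bench tally counter

### The arm

A 6-joint arm with a two-finger parallel gripper is mounted at the origin on the work surface. World frame = base frame: x ahead of the robot, y to its left, z up, the work surface at z = 0. Lengths are in m, angles in rad, forces in N, time in s.
With the tool pointing down it reaches from about 0.425 to 0.95 m from the base axis. Payload 3.5 kg.
Tool frame: the origin (TCP) lies at the very end of the fingers, on their centre line; the grasp point (between the pads) lies ctrl.tcp_to_grasp behind it (ctrl.tcp_to_grasp is the distance from the TCP to the grasp point, in m); z points along the fingers, y is the line along which they close (so a half turn about z gives the same grasp; the last joint's range is limited). The gripper opens to 85 mm and grips with 20 to 120 N. Pads are 22 mm wide; open, the fingers measure 114 mm over their backs; the gripper's body (76 mm by 85 mm) begins 54 mm behind the grasp point. The pads swing forward as they close: fully open they stand 13 mm farther back than shut.
Start: joints at [-1.266, 0.286, 1.577, -0, 1.279, -0.15], TCP at [0.297, -0.606, 0.231] pointing down, gripper open.
Joint ranges: [-2.77, 2.77], [-0.9, 2.22], [0.21, 2.48], [-1.53, 4.67], [0.24, 2.81], [-2.84, 2.84]. Speed limits (rad/s): [2.79, 2.79, 3.14, 3.14, 3.14, 3.14].

### API

Orientations are given as a unit quaternion [x, y, z, w].
In Python, from plant import ctrl gives the robot as it stands.
- The arm moves only by the shell command python3 -m inch 'ROWS' [FORCE]. ROWS is JSON, a list of rows, each an object with "slide": the shift along the tool's x, y, z in cm, a list of three; "turn": the turn about the tool's z in rad; "grip": the finger opening in cm, from 0 to 8.54. A call has 1 to 20 rows; each row is the pose to reach, as a shift and turn from the pose commanded when the call began, along the tool's axes at that moment; what a row does not reach only later rows make up. A row lasts 1/10 s, in which the tool goes at most 50 mm and 8.59 degrees, less where a joint would pass 70% of its speed; a pose out of reach is approached as far as the arm can. A call with a gripper value outside its range is refused whole. The fingers move at their own pace and stop on an object; FORCE is the grip in N (left out, the last holds). Time passes only in rows, so rows that repeat a pose let the fingers close. It gives the time, the measured TCP pose, the force, the opening and the grip force at its end, in the units of the state.
- ctrl.get_state(): the state, without advancing time (a new reading comes with each control period).
- ctrl.read_camera(name): name is "scene" or "top"; returns (picture, depth): 420x560x3 uint8, red, green, blue; 420x560 float32, m along the optical axis (not along the pixel's ray), 0 where there is no reading.
- ctrl.camera_info(name): a dict with "K" (3x3 intrinsics, pixels), "camera_from_world" (4x4, takes a point from world to camera coordinates). Camera axes: x right, y down, z forward; pixel columns grow to the right and rows downward; lengths in m; the calibration is good to about 2 mm. A picture is of the moment at which its call begins. camera_info takes no time and is no camera call.
- ctrl.sign_off(): hands the job in; it is judged then, once.
The state is a dict: "time": time; "qpos": joint angles; "dq": joint speeds; "joint_efforts": joint torques, N m; "eef_pos": TCP position; "tcp_rot": TCP orientation; "contact_force": force on the tool from outside, world axes, zero at the start; "wrist_torque": the same for the moment, N m; "opening": opening from 0.0 (shut) to 1.0 (fully open); "finger_force": force on a finger pad.
Only numpy, scipy, OpenCV 4.12 (cv2) and the standard library are available. Lean on these libraries where they do the work, as an engineer would, in place of code of your own. Each camera call takes 0.05 s, during which the arm holds its last target. There are 200 camera calls.

### The job

Fit the gold-lacquered doll top gently onto the doll's lower half that matches it in width, fully down on its shoulder with the doll standing upright, and let go of it. Only then count the doll: swing the tally counter's sprung lever all the way round to its stop and release it so that it springs back home. Leave the other lower half, the dividers, the drive center and the sizing gauge where they are.

Things in the scene. Friction and masses are not known exactly. Their poses are not given: they have to be found in the camera images.
- doll_top: Hollow upper half of a nesting doll, gold lacquer, standing on the bench with its open rim down. 66 mm tall, mass about 70 g; a plain 56 mm cylinder from the rim up to 34 mm, then a narrower rounded head 44 mm across, closed on top. Bore 48 mm across. Origin: centre of the open rim (its underside); z up.
- wide_half: The matching lower half, dark stained wood, loose on the bench, about 180 g. 56 mm across at its shoulder (58 mm at mid-height, 46 mm at its foot), shoulder 62 mm above the bench; above it a round lighter-coloured spigot 44 mm across and 14 mm high (top 4 mm tapered to 36 mm), so the top goes on with 2 mm of play all round. Origin: centre of its foot; z up.
- wide_shoulder (a point): Centre of the shoulder of the matching lower half, 62 mm above its foot; where the origin of the doll top must come to rest (rim on shoulder). z up.
- narrow_half: Lower half of a smaller doll, same wood, wrong for this top: 40 mm across, shoulder 52 mm high, spigot 30 mm across and 11 mm high. Leave alone. Origin: centre of its foot. It may stand in either of the two places.
- counter: Bench tally counter screwed down: grey metal case 120 (x) x 100 (y) mm, 46 mm high, on a 150 x 120 x 6 mm foot plate, row of blank white number wheels in its -x face. Origin: centre of its underside.
- pivot (a point): Upright pivot axis of the counter's lever, on the counter's centre, 53 mm above the bench (the lever's underside).
- post (a point): Centre of the top end of the lever's upright round finger post (black, 16 mm across, 50 mm tall, standing on the flat steel lever; its top is 110 mm and the lever's upper face is 60 mm above the bench). The post stands 90 mm from the pivot. Moves with the lever.
- tally_lever (a joint): Angle of the lever about the upright pivot (rad): 0 home, growing anticlockwise seen from above, solid stop at 1.10. At home the lever points 110 degrees anticlockwise of the counter's own x axis (towards its +y side), at the stop about 173 degrees (its -x side). A spring pulls it home: about 1.3 N at the post to start it, 4.7 N at the stop; released, it returns by itself in about half a second.
- dividers: Pair of brass dividers lying flat, about 180 mm long, 70 mm wide, 12 mm high. Bystander. Origin near its middle.
- drive_center: Steel Morse taper drive center standing on its head: head 34 mm across, taper upward, 88 mm tall. Bystander. Origin: centre of its underside.
- gauge: Walnut sizing gauge, flat comb-like plate 140 mm long (along its y), about 70 mm wide, 12 mm thick. Bystander. Origin: underside, about its middle.
Things that resemble listed ones, but are neither listed nor needed, are in the scene too. What is shaped like the wide_half but green or orange is not meant.

How it is judged:
On the way, in this order (a step that is already met when the one before it is completed fails the run):
1. the top sits fully down on the wide lower half and is let go (horizontal distance between doll_top and wide_shoulder below 0.004 m and z of doll_top in the frame of wide_shoulder between -0.003 and 0.0025 m and angle between each of doll_top, wide_half's own z axis and vertical below 0.1 rad and contact force between doll_top and the arm below 0.05 N and contact force between doll_top and the fingers below 0.05 N), for 0.2 s.
2. with the doll closed, the lever is swung to its stop (horizontal distance between doll_top and wide_shoulder below 0.004 m and z of doll_top in the frame of wide_shoulder between -0.003 and 0.0025 m and angle between each of doll_top, wide_half's own z axis and vertical below 0.1 rad and value of joint tally_lever above 1.04 rad), for 0.1 s.
3. the lever is released and springs back home (value of joint tally_lever below 0.05 rad), for 0.1 s.
At the end, for the whole second after the job is handed in: The doll top rests on the wide lower half (rim within 2.5 mm of the shoulder in height and 4 mm of its centre), the doll stands upright on the bench within 0.1 rad and at rest, and the counter's lever is back home (below 0.05 rad) and still (horizontal distance between doll_top and wide_shoulder below 0.004 m and z of doll_top in the frame of wide_shoulder between -0.003 and 0.0025 m and angle between each of doll_top, wide_half's own z axis and vertical below 0.1 rad and linear speed of each of doll_top, wide_half below 0.02 m/s and height (world z) of wide_half below 0.006 m and value of joint tally_lever below 0.05 rad and velocity of joint tally_lever between -0.05 and 0.05 rad/s); the robot touches nothing.
It fails at once if the lever is swung more than half way before the doll is closed (value of joint tally_lever above 0.55 rad and not (horizontal distance between doll_top and wide_shoulder below 0.004 m and z of doll_top in the frame of wide_shoulder between -0.003 and 0.0025 m and angle between each of doll_top, wide_half's own z axis and vertical below 0.1 rad)).
It fails at once if the top is dropped or slammed onto a lower half (over 0.5 m/s at contact) ((contact force between doll_top and wide_half above 0.3 N or contact force between doll_top and narrow_half above 0.3 N) and linear speed of doll_top above 0.5 m/s).
It fails at once if the narrow lower half, dividers, drive center or gauge is moved over 20 mm or tipped ((distance of narrow_half from where it was at the start of the episode above 0.02 m or angle between narrow_half's own z axis and vertical above 0.4 rad) or (distance of dividers from where it was at the start of the episode above 0.02 m or angle between dividers's own z axis and vertical above 0.4 rad) or (distance of drive_center from where it was at the start of the episode above 0.02 m or angle between drive_center's own z axis and vertical above 0.4 rad) or (distance of gauge from where it was at the start of the episode above 0.02 m or angle between gauge's own z axis and vertical above 0.4 rad)).
It also fails if it takes over 61 s, if anything falls off the work surface, if the arm or the gripper's body presses on something with over 40 N, if the wrist force passes 120 N, or if a joint passes its speed limit or range.

## Working session

There is one attempt and no reset: what is moved stays moved. The work goes in short steps, Python scripts to look and compute and a shell command to move; the robot and the scene stay as the last step left them, time stands still between calls to the robot, and variables do not carry over. Pictures are saved under pics/ and viewed, at most 10 in all, crops included, and the job is handed in when it is done.

```bash
ls; mkdir -p pics; python3 - <<'E'
from plant import ctrl
import cv2,numpy as np
for n in("scene","top"):
    p,d=ctrl.read_camera(n); cv2.imwrite(f"pics/{n}0.png",p[:,:,::-1]); np.save(f"{n}0_d.npy",d)
    i=ctrl.camera_info(n); print(n,np.round(i["K"],1).tolist(),np.round(i["camera_from_world"],3).tolist())
print(ctrl.tcp_to_grasp,ctrl.get_state())
E
```

```text
pics
scene [[404.4, 0.0, 271.7], [0.0, 404.4, 208.6], [0.0, 0.0, 1.0]] [[-0.517, 0.856, -0.017, 0.317], [0.667, 0.39, -0.635, -0.351], [-0.537, -0.34, -0.772, 1.175], [0.0, 0.0, 0.0, 1.0]]
top [[486.5, 0.0, 272.3], [0.0, 486.5, 212.8], [0.0, 0.0, 1.0]] [[0.03, -0.999, 0.023, -0.02], [-0.992, -0.032, -0.126, 0.624], [0.126, -0.019, -0.992, 1.185], [0.0, 0.0, 0.0, 1.0]]
0.0187 {'time': 0.1, 'qpos': array([-1.26601008e+00,  2.87098888e-01,  1.57802762e+00,  1.52033420e-05,
        1.27861744e+00, -1.49980665e-01]), 'dq': array([-0.00056574, -0.00031884, -0.00375726, -0.00163474,  0.00172297,
        0.00086173]), 'joint_efforts': array([ 5.95835827e-04, -4.07298124e+01, -2.93699670e+01, -1.47085061e-04,
        3.42388979e-03, -2.91334956e-06]), 'eef_pos': array([ 0.29635653, -0.60580025,  0.23007258]), 'tcp_rot': array([ 9.74259506e-01,  2.25426834e-01, -7.59197267e-05, -1.07299053e-03]), 'contact_force': array([-0.38382464, -0.1426404 ,  0.43384564]), 'wrist_torque': array([ 0.01758613, -0.02182434,  0.0109235 ]), 'finger_force': 0.0, 'opening': 0.9993023735349297}
```

View pics/scene0.png

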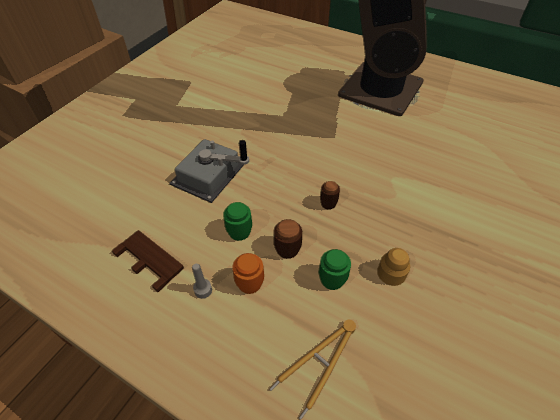

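View pics/top0.png

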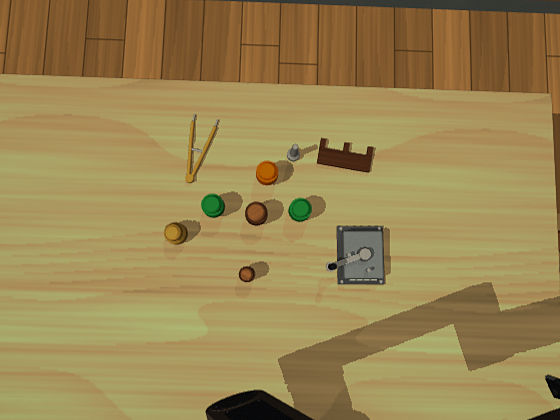

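The scene view shows the gold top at (396,265), the wide dark half at (288,238) and the narrow dark half at (330,194). In the top view they are at (175,232), (256,212) and (246,273). The green and orange shapes at top (213,205), (300,209) and (267,173) are decoys. The counter is at top (362,255), with its black post at (332,267).

The next step measures these and makes one confirmation crop.

```bash
cat > h.py <<'E'
from plant import ctrl
import cv2,numpy as np
def ray(n,uv,z):
    i=ctrl.camera_info(n);K=np.array(i["K"]);T=np.array(i["camera_from_world"]);R=T[:3,:3]
    o=-R.T@T[:3,3]; v=R.T@np.linalg.inv(K)@[uv[0],uv[1],1]; return o+v*(z-o[2])/v[2]
def cloud(n,d):
    i=ctrl.camera_info(n);K=np.array(i["K"]);T=np.array(i["camera_from_world"])
    v,u=np.indices(d.shape); P=np.stack([(u-K[0,2])*d/K[0,0],(v-K[1,2])*d/K[1,1],d],-1)
    return (P-T[:3,3])@T[:3,:3]
def fit(P):  # circle through xy points
    A=np.c_[2*P[:,:2],np.ones(len(P))]; s=np.linalg.lstsq(A,(P[:,:2]**2).sum(1),rcond=None)[0]
    return s[:2],np.sqrt(s[2]+s[:2]@s[:2])
E
python3 - <<'E'
from h import *
T={"gold":((175,232),(396,262)),"wide":((256,212),(288,236)),"narrow":((246,273),(330,192)),"green1":((213,205),(335,262)),"green2":((300,209),(238,215)),"orange":((267,173),(248,268))}
for n,k in(("top",0),("scene",1)):
    C=cloud(n,np.load(f"{n}0_d.npy"))
    for o,c in T.items():
        u,v=c[k]; W=C[v-22:v+23,u-22:u+23].reshape(-1,3); z=W[:,2]
        c0=ray(n,c[k],.07)[:2]; W=W[(np.hypot(*(W[:,:2]-c0).T)<.045)]; z=W[:,2]
        zm=np.percentile(z,99.5); t=W[z>zm-.004]
        b=W[z>.015]
        (cc,r)=cv2.minEnclosingCircle(t[:,:2].astype(np.float32))
        print(n,o,"zmax %.3f"%zm,"top c",np.round(cc,4),"d %.3f"%(2*r),len(t),"bbox",np.round(b.min(0),3),np.round(b.max(0),3))
    if k==0:
        for u,v in((332,267),(365,254)): print(u,v,np.round(C[v-2:v+3,u-2:u+3].reshape(-1,3).mean(0),3))
        h=C[215:295,325:395].reshape(-1,3); p=h[h[:,2]>.095]; print("post",np.round([p.min(0),p.max(0)],4),len(p))
        p=h[abs(h[:,2]-.046)<.004]; print("case",cv2.minAreaRect((p[:,:2]*1000).astype(np.float32)))
        p=h[(h[:,2]>.063)&(h[:,2]<.095)];print("hub",len(p),p.mean(0) if len(p) else 0)
p=cv2.imread("pics/top0.png")[150:300,140:400]; q=cv2.imread("pics/scene0.png")[130:300,170:430]
cv2.imwrite("pics/crop.png",cv2.resize(np.vstack([p,q[:150]]),None,fx=2,fy=2,interpolation=2))
E
```

```text
top gold zmax 0.069 top c [0.5678 0.2431] d 0.034 59 bbox [0.541 0.215 0.016] [0.595 0.27  0.07 ]
top wide zmax 0.079 top c [0.6216 0.0403] d 0.041 107 bbox [0.594 0.013 0.021] [0.65  0.069 0.082]
top narrow zmax 0.192 top c [0.4698 0.023 ] d 0.000 5 bbox [0.453 0.023 0.028] [0.49  0.077 1.254]
top green1 zmax 0.080 top c [0.6391 0.1485] d 0.041 75 bbox [0.611 0.121 0.022] [0.667 0.178 0.082]
top green2 zmax 0.080 top c [ 0.6346 -0.0686] d 0.039 62 bbox [ 0.607 -0.096  0.024] [ 0.664 -0.041  0.082]
top orange zmax 0.081 top c [0.727  0.0177] d 0.039 55 bbox [ 0.699 -0.01   0.021] [0.755 0.044 0.083]
332 267 [ 0.491 -0.137  0.148]
365 254 [ 0.527 -0.23   0.062]
post [[ 0.4698 -0.1521  0.0971]
 [ 0.5017  0.023   1.2541]] 54
case ((528.3475341796875, -229.2567596435547), (119.50248718261719, 100.00521850585938), 1.7196027040481567)
hub 103 [ 0.51714156 -0.21081023  0.06684106]
scene gold zmax 0.066 top c [0.5708 0.2453] d 0.034 183 bbox [0.552 0.217 0.015] [0.599 0.272 0.066]
scene wide zmax 0.076 top c [0.6254 0.0428] d 0.042 264 bbox [0.599 0.015 0.015] [0.653 0.071 0.077]
scene narrow zmax 0.063 top c [0.4752 0.0622] d 0.028 82 bbox [0.459 0.042 0.015] [0.495 0.082 0.063]
scene green1 zmax 0.076 top c [0.6413 0.1514] d 0.041 317 bbox [0.615 0.124 0.015] [0.669 0.18  0.077]
scene green2 zmax 0.076 top c [ 0.6392 -0.0654] d 0.043 232 bbox [ 0.609 -0.095  0.015] [ 0.666 -0.038  0.077]
scene orange zmax 0.076 top c [0.7296 0.0189] d 0.042 320 bbox [ 0.701 -0.009  0.016] [0.757 0.048 0.077]
```

View pics/crop.png

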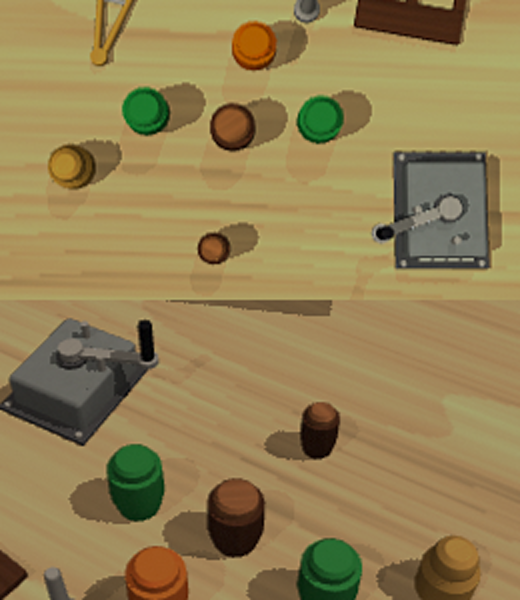

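The crop confirms it. Three candidates share the wide shape: orange at top (267,173), and green at (213,205) and (300,209), all excluded by colour. Of the two dark wooden halves, top (256,212) has a 56 mm body and a spigot top at 76 mm, so it is the wide half. The one at (246,273) is 63 mm high and 38 mm across, so it is the narrow half. Depth sizes agree with the description.

The gold top is at about (0.569, 0.244) and the offset from it to the wide half is (0.054, -0.2025). I'll first align the tool with the world axes.

```bash
python3 -m inch '[{"slide":[0,0,0],"turn":0.15,"grip":8.5},{"slide":[0,0,0],"turn":0.3,"grip":8.5},{"slide":[0,0,0],"turn":0.455,"grip":8.5},{"slide":[0,0,0],"turn":0.455,"grip":8.5},{"slide":[0,0,0],"turn":0.455,"grip":8.5}]' 30
```

```text
time: 0.6
eef_pos: [0.2965, -0.6061, 0.2308]
tcp_rot: [1.0, 0.001, -0.0, -0.0]
contact_force: [-0.0, 0.5, -0.9]
opening: 0.997
finger_force: 0.0
```

```bash
python3 -m inch '[{"slide":[3,-3,0],"turn":0,"grip":8.5},{"slide":[5,-7,0],"turn":0,"grip":8.5},{"slide":[7,-11,0],"turn":0,"grip":8.5},{"slide":[9,-15,0],"turn":0,"grip":8.5},{"slide":[11,-19,0],"turn":0,"grip":8.5},{"slide":[13,-23,0],"turn":0,"grip":8.5},{"slide":[15,-27,0],"turn":0,"grip":8.5},{"slide":[17,-31,0],"turn":0,"grip":8.5},{"slide":[19,-35,0],"turn":0,"grip":8.5},{"slide":[21,-39,0],"turn":0,"grip":8.5},{"slide":[23,-43,0],"turn":0,"grip":8.5},{"slide":[25,-47,0],"turn":0,"grip":8.5},{"slide":[26,-51,0],"turn":0,"grip":8.5},{"slide":[27,-55,0],"turn":0,"grip":8.5},{"slide":[27,-59,0],"turn":0,"grip":8.5},{"slide":[27,-63,0],"turn":0,"grip":8.5},{"slide":[27,-67,0],"turn":0,"grip":8.5},{"slide":[27,-71,0],"turn":0,"grip":8.5},{"slide":[27,-75,0],"turn":0,"grip":8.5},{"slide":[27.2,-79,0],"turn":0,"grip":8.5}]'
python3 -m inch '[{"slide":[0,-3,0],"turn":0,"grip":8.5},{"slide":[0,-6,2],"turn":0,"grip":8.5},{"slide":[0,-6,5],"turn":0,"grip":8.5},{"slide":[0,-6,7],"turn":0,"grip":8.5},{"slide":[0,-6,7],"turn":0,"grip":8.5},{"slide":[0,-6,7],"turn":0,"grip":8.5},{"slide":[0,-6,7],"turn":0,"grip":8.5}]'
```

```text
time: 2.6
eef_pos: [0.5683, 0.1853, 0.2314]
tcp_rot: [1.0, 0.001, 0.0, 0.0]
contact_force: [-0.2, 0.2, 0.5]
opening: 0.993
finger_force: 0.0
time: 3.3
eef_pos: [0.5698, 0.2436, 0.1633]
tcp_rot: [1.0, 0.0, 0.002, -0.0]
contact_force: [-0.8, -0.2, 0.1]
opening: 0.998
finger_force: 0.0
```

```bash
python3 -m inch '[{"slide":[0,0,3],"turn":0,"grip":8.5},{"slide":[0,0,6],"turn":0,"grip":8.5},{"slide":[0,0,8],"turn":0,"grip":8.5},{"slide":[0,0,10],"turn":0,"grip":8.5},{"slide":[0,0,12],"turn":0,"grip":8.5},{"slide":[0,0,13.5],"turn":0,"grip":8.5},{"slide":[0,0,14.5],"turn":0,"grip":8.5},{"slide":[0,0,15.2],"turn":0,"grip":8.5},{"slide":[0,0,15.2],"turn":0,"grip":8.5},{"slide":[0,0,15.2],"turn":0,"grip":8.5}]'
python3 -m inch '[{"slide":[0,0,0],"turn":0,"grip":7},{"slide":[0,0,0],"turn":0,"grip":6.5},{"slide":[0,0,0],"turn":0,"grip":6},{"slide":[0,0,0],"turn":0,"grip":5},{"slide":[0,0,0],"turn":0,"grip":4.5},{"slide":[0,0,0],"turn":0,"grip":4.5},{"slide":[0,0,0],"turn":0,"grip":4.5},{"slide":[0,0,0],"turn":0,"grip":4.5},{"slide":[0,0,0],"turn":0,"grip":4.5},{"slide":[0,0,0],"turn":0,"grip":4.5}]' 25
```

```text
time: 4.3
eef_pos: [0.5693, 0.2437, 0.0101]
tcp_rot: [1.0, -0.0, 0.001, -0.0]
contact_force: [0.2, -0.2, -0.1]
opening: 0.995
finger_force: 0.0
time: 5.3
eef_pos: [0.5693, 0.2438, 0.0102]
tcp_rot: [1.0, -0.0, 0.001, -0.0]
contact_force: [-1.5, -0.3, 5.5]
opening: 0.65
finger_force: 27.1
```

The measured opening is 55 mm, which matches the 56 mm cylinder. Next I lift and carry it to above the wide half.

```bash
python3 -m inch '[{"slide":[0,0,-1],"turn":0,"grip":4.5},{"slide":[0,0,-3],"turn":0,"grip":4.5},{"slide":[0,0,-6],"turn":0,"grip":4.5},{"slide":[0,0,-9],"turn":0,"grip":4.5},{"slide":[0,0,-11],"turn":0,"grip":4.5},{"slide":[0,0,-12],"turn":0,"grip":4.5},{"slide":[1,3,-12],"turn":0,"grip":4.5},{"slide":[2,6,-12],"turn":0,"grip":4.5},{"slide":[3,9,-12],"turn":0,"grip":4.5},{"slide":[4,12,-12],"turn":0,"grip":4.5},{"slide":[5,15,-12],"turn":0,"grip":4.5},{"slide":[5.4,18,-12],"turn":0,"grip":4.5},{"slide":[5.4,19.5,-12],"turn":0,"grip":4.5},{"slide":[5.4,20.2,-12],"turn":0,"grip":4.5},{"slide":[5.4,20.2,-12],"turn":0,"grip":4.5},{"slide":[5.4,20.2,-12],"turn":0,"grip":4.5}]'
python3 - <<'E'
from h import *
for n in("scene","top"):
    p,d=ctrl.read_camera(n); cv2.imwrite(f"pics/{n}1.png",p[:,:,::-1])
    C=cloud(n,d).reshape(-1,3); hsv=cv2.cvtColor(p,cv2.COLOR_RGB2HSV).reshape(-1,3)
    near=np.hypot(C[:,0]-.623,C[:,1]-.042)<.05
    g=C[near&(C[:,2]>.11)&(C[:,2]<.2)&(hsv[:,0]>14)&(hsv[:,0]<28)&(hsv[:,1]>100)]
    w=C[near&(C[:,2]>.015)&(C[:,2]<.085)]
    for o,P in(("gold",g),("wide",w)):
        print(n,o,len(P), np.round([P.min(0),P.max(0)],4) if len(P) else "")
q=cv2.imread("pics/scene1.png")[150:290,200:390]
cv2.imwrite("pics/crop1.png",cv2.resize(q,None,fx=4,fy=4,interpolation=2))
E
```

```text
time: 6.9
eef_pos: [0.6222, 0.0426, 0.129]
tcp_rot: [1.0, 0.0, -0.0, -0.0]
contact_force: [0.7, -0.1, -0.4]
opening: 0.649
finger_force: 26.9
scene gold 923 [[ 0.6154 -0.0033  0.1173]
 [ 0.6518  0.0839  0.1996]]
scene wide 817 [[0.5991 0.0143 0.0152]
 [0.6529 0.0711 0.0766]]
top gold 6 [[0.6003 0.0184 0.1273]
 [0.6096 0.0898 0.1839]]
top wide 7 [[0.6105 0.0128 0.0271]
 [0.6195 0.018  0.0641]]
```

View pics/crop1.png

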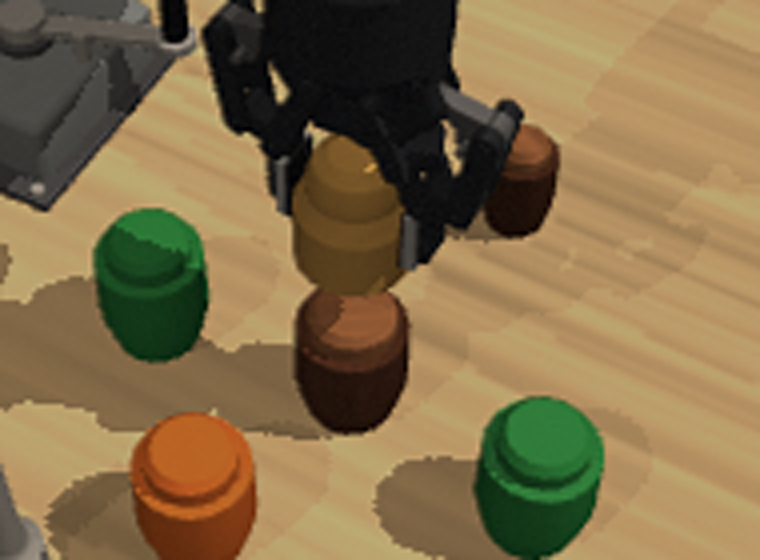

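The crop shows the top upright in the fingers and roughly over the wide half. The next check measures the remaining offset with circle fits in this one camera.

```bash
python3 - <<'E'
from h import *
from scipy.optimize import least_squares
def fr(P,r): 
    s=least_squares(lambda c:np.hypot(P[:,0]-c[0],P[:,1]-c[1])-r,P[:,:2].mean(0)-[.02,0],loss="soft_l1",f_scale=.001); return np.round(s.x,4),"rms %.4f"%np.sqrt(np.mean(s.fun**2)),len(P)
for k in range(2):
    p,d=ctrl.read_camera("scene"); C=cloud("scene",d).reshape(-1,3); h=cv2.cvtColor(p,cv2.COLOR_RGB2HSV).reshape(-1,3)
    near=np.hypot(C[:,0]-.6235,C[:,1]-.0425)<.04
    ang=abs(C[:,1]-.0425)<.022
    gold=near&(h[:,0]>14)&(h[:,0]<28)&(h[:,1]>100)&ang&(C[:,2]<.2)&(C[:,2]>.1)
    z0=C[gold,2].min(); print("rim z",z0)
    print("gold",fr(C[gold&(C[:,2]>.123)&(C[:,2]<.15)&(C[:,0]>.62)],.028))
    print("wide",fr(C[near&(C[:,2]>.045)&(C[:,2]<.06)],.0283))
    t=C[near&(C[:,2]>.072)&(C[:,2]<.08)]; print("spigot",cv2.minEnclosingCircle(t[:,:2].astype(np.float32)),fr(C[near&(C[:,2]>.063)&(C[:,2]<.071)&(C[:,0]>.63)],.022))
s=ctrl.get_state(); print(s["eef_pos"],s["tcp_rot"])
E
```

```text
rim z 0.1178173732379654
gold (array([0.6227, 0.0424]), 'rms 0.0006', 205)
wide (array([0.6227, 0.042 ]), 'rms 0.0021', 181)
spigot ((0.6253262758255005, 0.04259872063994408), 0.02090839482843876) (array([0.623 , 0.0423]), 'rms 0.0009', 60)
rim z 0.117631714724621
gold (array([0.6229, 0.0422]), 'rms 0.0007', 209)
wide (array([0.6228, 0.042 ]), 'rms 0.0024', 194)
spigot ((0.6246792078018188, 0.04292116314172745), 0.020858967676758766) (array([0.6227, 0.0427]), 'rms 0.0011', 59)
[0.62251839 0.04264777 0.12936268] [ 9.99999816e-01  6.02374216e-04 -1.07769484e-05 -7.70302470e-05]
```

The top is aligned to within about 0.5 mm. I'll lower it slowly.

```bash
python3 -m inch '[{"slide":[0,0,1],"turn":0,"grip":4.5},{"slide":[0,0,2.5],"turn":0,"grip":4.5},{"slide":[0,0,3.5],"turn":0,"grip":4.5},{"slide":[0,0,3.9],"turn":0,"grip":4.5},{"slide":[0,0,4.2],"turn":0,"grip":4.5},{"slide":[0,0,4.4],"turn":0,"grip":4.5},{"slide":[0,0,4.6],"turn":0,"grip":4.5},{"slide":[0,0,4.8],"turn":0,"grip":4.5},{"slide":[0,0,4.8],"turn":0,"grip":4.5},{"slide":[0,0,4.8],"turn":0,"grip":4.5}]'
```

```text
time: 8.1
eef_pos: [0.6228, 0.0416, 0.0816]
tcp_rot: [1.0, -0.0, 0.0, 0.0]
contact_force: [-1.1, 1.3, -1.4]
opening: 0.65
finger_force: 26.9
```

```bash
python3 -m inch '[{"slide":[0,0,0.2],"turn":0,"grip":4.5},{"slide":[0,0,0.4],"turn":0,"grip":4.5},{"slide":[0,0,0.6],"turn":0,"grip":4.5},{"slide":[0,0,0.7],"turn":0,"grip":4.5},{"slide":[0,0,0.8],"turn":0,"grip":4.5},{"slide":[0,0,0.85],"turn":0,"grip":4.5},{"slide":[0,0,0.85],"turn":0,"grip":4.5},{"slide":[0,0,0.85],"turn":0,"grip":4.5}]'
```

```text
time: 8.9
eef_pos: [0.6227, 0.0416, 0.0728]
tcp_rot: [1.0, -0.0, -0.0, -0.0]
contact_force: [0.4, 0.5, -0.7]
opening: 0.65
finger_force: 26.9
```

```bash
python3 -m inch '[{"slide":[0,0,0.05],"turn":0,"grip":4.5},{"slide":[0,0,0.1],"turn":0,"grip":4.5},{"slide":[0,0,0.1],"turn":0,"grip":4.5},{"slide":[0,0,0.1],"turn":0,"grip":4.5}]'
```

```text
time: 9.3
eef_pos: [0.6228, 0.0416, 0.0722]
tcp_rot: [1.0, -0.0, 0.0, 0.0]
contact_force: [0.2, 0.7, 0.3]
opening: 0.651
finger_force: 27.0
```

The rim is at about 62 mm, so I open gently and then rise.

```bash
python3 -m inch '[{"slide":[0,0,0.05],"turn":0,"grip":5.2},{"slide":[0,0,0.05],"turn":0,"grip":5.7},{"slide":[0,0,0.05],"turn":0,"grip":6.2},{"slide":[0,0,0.05],"turn":0,"grip":7},{"slide":[0,0,0],"turn":0,"grip":8.5},{"slide":[0,0,0],"turn":0,"grip":8.5},{"slide":[0,0,0],"turn":0,"grip":8.5},{"slide":[0,0,0],"turn":0,"grip":8.5},{"slide":[0,0,-2],"turn":0,"grip":8.5},{"slide":[0,0,-5],"turn":0,"grip":8.5},{"slide":[0,0,-9],"turn":0,"grip":8.5},{"slide":[0,0,-13],"turn":0,"grip":8.5},{"slide":[0,4,-15],"turn":0,"grip":8},{"slide":[0,8,-15],"turn":0,"grip":7},{"slide":[0,12,-15],"turn":0,"grip":4},{"slide":[-2,15,-15],"turn":0,"grip":0},{"slide":[-4,18,-15],"turn":0,"grip":0},{"slide":[-4,18,-15],"turn":0,"grip":0},{"slide":[-4,18,-15],"turn":0,"grip":0},{"slide":[-4,18,-15],"turn":0,"grip":0}]'
python3 - <<'E'
from h import *
for n in("scene","top"):
    p,d=ctrl.read_camera(n); cv2.imwrite(f"pics/{n}2.png",p[:,:,::-1])
    C=cloud(n,d).reshape(-1,3); h=cv2.cvtColor(p,cv2.COLOR_RGB2HSV).reshape(-1,3)
    near=np.hypot(C[:,0]-.6235,C[:,1]-.0425)<.045
    P=C[near&(C[:,2]<.16)]; print(n,"max z",np.percentile(P[:,2],99.5))
    g=C[near&(h[:,0]>14)&(h[:,0]<28)&(h[:,1]>100)&(C[:,2]>.04)]; w=C[near&(C[:,2]>.03)&(C[:,2]<.06)]
    print("gold",np.round([g.min(0),g.max(0)],4).tolist(),"wide",np.round([w.min(0),w.max(0)],4).tolist())
    Q=C[(C[:,0]>.4)&(C[:,0]<.6)&(abs(C[:,1]+.2)<.1)&(C[:,2]>.075)&(C[:,2]<.112)&(h[:,2]<60)]
    print("post",len(Q),np.round([Q.min(0),Q.mean(0),Q.max(0)],4).tolist() if len(Q) else "")
q=cv2.imread("pics/scene2.png")[110:290,140:400]
cv2.imwrite("pics/crop2.png",cv2.resize(q,None,fx=3,fy=3,interpolation=2))
E
```

```text
time: 11.3
eef_pos: [0.583, -0.1377, 0.2219]
tcp_rot: [1.0, 0.0, 0.0, -0.0]
contact_force: [-0.7, 0.4, -0.3]
opening: -0.002
finger_force: 0.0
scene max z 0.1275353272625971
gold [[0.6027, 0.0141, 0.0422], [0.6527, 0.0692, 0.1292]] wide [[0.6162, 0.018, 0.0302], [0.6531, 0.071, 0.06]]
post 94 [[0.4904, -0.1482, 0.0754], [0.5003, -0.1413, 0.095], [0.505, -0.1356, 0.1099]]
top max z 0.13069474937114575
gold [[0.5947, 0.0132, 0.0428], [0.6497, 0.0674, 0.1317]] wide [[0.5944, 0.0152, 0.0308], [0.6152, 0.0677, 0.0598]]
post 0
```

View pics/crop2.png

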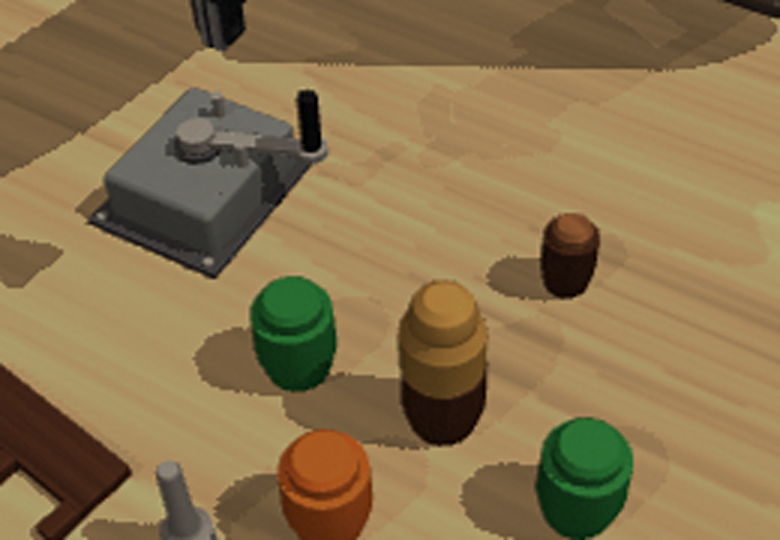

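The picture shows the doll closed and upright at crop (443,360), head at about 128 mm and rim on shoulder, with the post at crop (310,120). Now I move beside the post with the fingers shut and turned square to the push.

```bash
python3 -m inch '[{"slide":[-2,0,0],"turn":-0.13,"grip":0},{"slide":[-4,-0.3,0],"turn":-0.26,"grip":0},{"slide":[-5.7,-0.5,1],"turn":-0.385,"grip":0},{"slide":[-5.7,-0.5,4],"turn":-0.385,"grip":0},{"slide":[-5.7,-0.5,7],"turn":-0.385,"grip":0},{"slide":[-5.7,-0.5,10],"turn":-0.385,"grip":0},{"slide":[-5.7,-0.5,12.5],"turn":-0.385,"grip":0},{"slide":[-5.7,-0.5,14],"turn":-0.385,"grip":0},{"slide":[-5.7,-0.5,14],"turn":-0.385,"grip":0},{"slide":[-5.7,-0.5,14],"turn":-0.385,"grip":0}]'
python3 - <<'E'
from h import *
from scipy.spatial.transform import Rotation as R
s=ctrl.get_state(); M=R.from_quat(s["tcp_rot"]).as_matrix(); p0=s["eef_pos"]; print(p0,s["qpos"])
piv=np.array([.528,-.229])
for a in np.arange(0,1.21,.1):
    f=np.radians(111.9)+a; e=np.array([np.cos(f),np.sin(f)]); t=np.array([-e[1],e[0]])
    p=piv+.09*e-.019*t
    print("%.1f"%a,np.round(100*M.T@np.r_[p-p0[:2],0],1),"turn",round(-a,2))
E
```

```text
time: 12.4
eef_pos: [0.5264, -0.1333, 0.0825]
tcp_rot: [0.981, 0.192, 0.0, 0.0]
contact_force: [0.3, 0.3, 0.3]
opening: -0.005
finger_force: 0.0
[ 0.52637779 -0.13326537  0.08252519] [-4.34891187e-01  1.72194018e-01  2.00875996e+00  4.23883781e-05
  9.59723883e-01  7.50336658e-01]
0.0 [-1.5 -0.1 -0. ] turn -0.0
0.1 [-2.4 -0.2 -0. ] turn -0.1
0.2 [-3.3 -0.3 -0. ] turn -0.2
0.3 [-4.3 -0.2 -0. ] turn -0.3
0.4 [-5.2 -0.1 -0. ] turn -0.4
0.5 [-6.1  0.1 -0. ] turn -0.5
0.6 [-6.9  0.4 -0. ] turn -0.6
0.7 [-7.8  0.8 -0. ] turn -0.7
0.8 [-8.6  1.3 -0. ] turn -0.8
0.9 [-9.3  1.8 -0. ] turn -0.9
1.0 [-10.    2.4  -0. ] turn -1.0
1.1 [-10.6   3.1  -0. ] turn -1.1
1.2 [-11.1   3.9  -0. ] turn -1.2
```

```bash
python3 -m inch '[{"slide":[-0.8,0,0],"turn":0,"grip":0},{"slide":[-1.5,-0.1,0],"turn":0,"grip":0},{"slide":[-2.4,-0.2,0],"turn":-0.1,"grip":0},{"slide":[-3.3,-0.3,0],"turn":-0.2,"grip":0},{"slide":[-4.3,-0.2,0],"turn":-0.3,"grip":0},{"slide":[-5.2,-0.1,0],"turn":-0.4,"grip":0},{"slide":[-6.1,0.1,0],"turn":-0.5,"grip":0},{"slide":[-6.9,0.4,0],"turn":-0.6,"grip":0},{"slide":[-7.8,0.8,0],"turn":-0.7,"grip":0},{"slide":[-8.6,1.3,0],"turn":-0.8,"grip":0},{"slide":[-9.3,1.8,0],"turn":-0.9,"grip":0},{"slide":[-10,2.4,0],"turn":-1.0,"grip":0},{"slide":[-10.3,2.8,0],"turn":-1.05,"grip":0},{"slide":[-10.3,2.8,0],"turn":-1.05,"grip":0},{"slide":[-10.3,2.8,0],"turn":-1.05,"grip":0}]'
```

```text
time: 13.9
eef_pos: [0.4412, -0.1979, 0.083]
tcp_rot: [0.754, 0.657, 0.001, 0.001]
contact_force: [2.5, 4.4, 3.6]
opening: 0.003
finger_force: 2.2
```

The force of about 5 N fits the spring near the stop. I'll creep on until the force rises.

```bash
python3 -m inch '[{"slide":[-0.15,0,0],"turn":0,"grip":0},{"slide":[-0.3,0,0],"turn":0,"grip":0},{"slide":[-0.3,0,0],"turn":0,"grip":0}]'
python3 -m inch '[{"slide":[-0.15,0,0],"turn":0,"grip":0},{"slide":[-0.3,0,0],"turn":0,"grip":0},{"slide":[-0.3,0,0],"turn":0,"grip":0}]'
```

```text
time: 14.2
eef_pos: [0.4404, -0.2009, 0.082]
tcp_rot: [0.754, 0.657, 0.0, 0.0]
contact_force: [2.4, 4.9, 4.3]
opening: 0.001
finger_force: 2.3
time: 14.5
eef_pos: [0.4402, -0.2016, 0.082]
tcp_rot: [0.754, 0.657, 0.002, -0.002]
contact_force: [3.9, 12.5, 6.9]
opening: -0.002
finger_force: 6.3
```

Force has jumped and the tool has stopped moving, so the lever is on its stop. I hold briefly and then lift straight up to release.

```bash
python3 -m inch '[{"slide":[0,0,0],"turn":0,"grip":0},{"slide":[0,0,0],"turn":0,"grip":0},{"slide":[0.3,0,0],"turn":0,"grip":0},{"slide":[0.3,0,-2],"turn":0,"grip":0},{"slide":[0.3,0,-5],"turn":0,"grip":0},{"slide":[0.3,0,-9],"turn":0,"grip":0},{"slide":[0.3,0,-13],"turn":0,"grip":0},{"slide":[0.3,0,-16],"turn":0,"grip":0},{"slide":[0.3,0,-16],"turn":0,"grip":0},{"slide":[0.3,0,-16],"turn":0,"grip":0},{"slide":[0.3,0,-16],"turn":0,"grip":0},{"slide":[0.3,0,-16],"turn":0,"grip":0},{"slide":[0.3,0,-16],"turn":0,"grip":0},{"slide":[0.3,0,-16],"turn":0,"grip":0}]'
python3 - <<'E'
from h import *
p,d=ctrl.read_camera("scene"); C=cloud("scene",d).reshape(-1,3); h=cv2.cvtColor(p,cv2.COLOR_RGB2HSV).reshape(-1,3)
cv2.imwrite("pics/crop3.png",cv2.resize(p[90:290,120:400,::-1],None,fx=2.5,fy=2.5,interpolation=2))
Q=C[(C[:,0]>.4)&(C[:,0]<.6)&(abs(C[:,1]+.2)<.1)&(C[:,2]>.075)&(C[:,2]<.112)&(h[:,2]<60)]
print("post",len(Q),np.round(Q.mean(0),4)); print(ctrl.get_state()["eef_pos"])
E
```

```text
time: 15.9
eef_pos: [0.44, -0.2009, 0.2409]
tcp_rot: [0.754, 0.657, -0.0, -0.001]
contact_force: [-0.4, 0.4, 0.7]
opening: 0.002
finger_force: 0.0
post 94 [ 0.5003 -0.1414  0.0951]
[ 0.44006367 -0.20090841  0.24118206]
```

View pics/crop3.png

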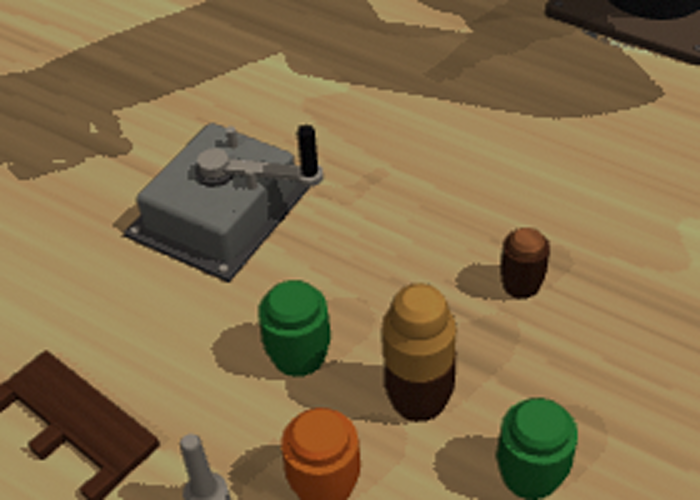

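The post is back at home (crop (308,150), same measured position as before), and the doll is closed and upright at (418,350). The tool's position at the end of the push gives a lever angle of about 1.09 rad, which is at the stop.

```bash
python3 -c "
from plant import ctrl
print(ctrl.sign_off())"
```

```text
the job is handed in; nothing more can be done
None
```

The gold top is seated on the wide half and released, the lever was then swung to its stop and sprang back home, and the job is handed in; no verdict was returned.

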